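# Lever the dust cover and hold the lockbox latch drawn with its key

### The job

Lever the yellow dust cover of the blue lockbox open with the blade of the orange scraper (not with the fingers) until it stands past upright, then lay the scraper flat back down on the table. Take the red-headed key from its wooden rack, work it down through the sticky pins of the keyhole until its collar sits on the lock, turn it a quarter turn clockwise and finish while still gripping it and holding it turned, because the latch is sprung and goes back if you let go. Leave the caps, tin, brush and soap dispenser where they are.

Things in the scene. Friction and masses are not known exactly. Their poses are not given: they have to be found in the camera images.
- lockbox: Fixed blue steel box, 160 (x) x 150 (y) mm, deck (top face) 100 mm high. Origin on the table below the lock axis; the box spans x -75 (front) to +85, y +-75 mm. A steel plate 50 x 50 x 7 mm surrounds the lock on the deck, its top at z 107, level with the keyway's mouth. +x points to the back, where the cover is hinged. A small latch bolt on the +y side is drawn in as the lock turns.
- cover (a joint): Opening angle of the yellow dust cover, rad: 0 closed (level over the lock), 1.57 upright, 2.1 fully back (stop). Flat plate 90 (x) x 70 (y) x 3 mm, 60 g; a stiff hinge (0.05 N m) holds it at any angle. Closed, its underside is at z 110 mm: a 10 mm gap above the deck along the front lip, free for 19 mm behind the lip, up to the lock's steel plate. Upright, it reaches z 200.
- cover_lip (a point): Middle of the lower front edge of the cover (moves with it). Closed it lies at x -45, y 0, z 110 mm in the lockbox frame. At the start it is closed or up to 1 mm open.
- cover_hinge (a point): Fixed hinge point of the cover at x +45, y 0, z 110 mm in the lockbox frame; the hinge line runs along the lockbox y. The lip moves on an arc of radius 90 mm about it, up and then to +x.
- plug (a joint): Angle of the lock plug, rad: 0 at rest, grows clockwise seen from above, stop at 1.571 (a quarter turn). A return spring (0.02 N m at 0, 0.12 N m at the stop) turns it back when let go. The key has about 0.15 rad of play in the slot each way before it drives the plug, so turn the key a little beyond a quarter, until it stops.
- keyhole (a point): Centre of the keyway's mouth on the lock axis, 107 mm above the table; turns with the plug. Slot 13.6 mm along this frame's x, 6.6 mm along its y, 44 mm deep straight down (-z), 1.5 mm chamfer. Two sprung pins poke 2.5 mm in from the two broad sides, 12 and 22 mm down: the key tip pushes past them with roughly 5 to 15 N downward; wiggling a few degrees helps.
- key: Key, 84 mm tall, 50 g, upright in the rack. Origin at the blade's tip, z up to the head. Steel blade 12 (x) x 5 (y) mm, z 0 to 32, rounded tip; collar 22 x 16 mm at z 32 to 36; neck to z 46; red head 28 (x) x 9 (y) mm, z 46 to 84, gripped across y. A half turn about z makes no difference. Blade x goes along the keyway's x. Fully in, collar on the lock, the tip is 32 mm below the mouth.
- key_tip (a point): Tip of the key's blade (the key's origin).
- key_bow (a point): Middle of the key's red head, 67 mm above the tip.
- keyrack: Fixed dark wooden block 70 x 70 x 45 mm high with a slot 16 x 9 mm (along its x and y), in which the key stands, its collar resting on the top and its tip 13 mm above the table. Origin on the table below its centre. It and the scraper may change sides.
- scraper: Flat scraper lying on the table. Orange handle 90 (x) x 20 (y) x 26 (z) mm, origin under the middle of the handle; steel blade 70 mm long, 28 mm wide, 2.5 mm thick, from x 45 to x 115 mm, level, its middle 13 mm above the handle's underside. 100 g. +x points to the blade's tip.
- scraper_tip (a point): Middle of the blade's front edge: x 115, y 0, z 13 mm in the scraper frame.
- scraper_grip (a point): Good gripping point in the handle, at the centre of mass: x 10, y 0, z 13 mm in the scraper frame; grip across y (20 mm).
- cap_red: Red aerosol cap, 54 mm wide, 34 mm high, lowest of a stack on the low slatted shelf (55 mm high) at the back. Origin under its centre. Bystander.
- cap_blue: Blue cap, same size, second of the stack. Bystander.
- cap_white: White cap, same size, top of the stack. Bystander.
- tin: Closed round steel tin, 93 mm wide, 64 mm high, on the slatted shelf. Origin under its centre. Bystander.
- brush: Nylon brush, blue back, 150 x 45 x 38 mm, lying on its bristles on the table's side. Origin under its centre. Bystander.
- dispenser: Green push dispenser of hand soap, 60 mm wide, 137 mm high with its white spout, on the table's side. Origin under its centre. Bystander.
Things that resemble listed ones, but are neither listed nor needed, are in the scene too. Several things look just like the lockbox: the one meant starts farthest to the robot's right.

How it is judged:
On the way, in this order (a step that is already met when the one before it is completed fails the run):
1. the scraper's blade levers the cover up from its closed place (contact force between scraper and cover above 0.05 N and value of joint cover above 0.25 rad), for 0.04 s.
2. the cover stands past upright (value of joint cover above 1.5 rad), for 0.2 s.
3. the scraper lies flat on the table again (height (world z) of scraper below 0.008 m and angle between scraper's own z axis and vertical below 0.15 rad and linear speed of scraper below 0.03 m/s and contact force between scraper and the fingers below 0.05 N), for 0.2 s.
4. the key is fully down in the keyhole, collar on the lock (z of key_tip in the frame of keyhole below -0.028 m and horizontal distance between key_tip and keyhole below 0.005 m and angle between key's own z axis and vertical below 0.15 rad), for 0.1 s.
5. the key has turned the lock a quarter (all of step 4 and value of joint plug above 1.3 rad), for 0.3 s.
At the end, for the whole second after the job is handed in: The key is still gripped by the fingers (over 2 N), its tip at least 28 mm below the keyway's mouth and within 5 mm of the lock axis, upright within 0.15 rad, the lock plug held beyond 1.3 rad against its spring, the cover beyond 1.5 rad, the scraper lying flat and still on the table, untouched (all of step 5 and height (world z) of scraper below 0.008 m and angle between scraper's own z axis and vertical below 0.15 rad and linear speed of scraper below 0.03 m/s and value of joint cover above 1.5 rad and contact force between the fingers and key above 2 N and contact force between the fingers and scraper below 0.05 N); the arm keeps its last pose, push and grip.
It fails at once if the cover is raised with the fingers instead of the blade (contact force between the fingers and cover above 0.5 N and value of joint cover between 0.05 and 1.4 rad).
It fails at once if a bystander is shifted by more than 25 mm (distance of any of cap_red, cap_blue, cap_white, tin, brush, dispenser from where it was at the start of the episode above 0.025 m).
It also fails if it takes over 72 s, if anything falls off the work surface, if the arm or the gripper's body presses on something with over 40 N, if the wrist force passes 120 N, or if a joint passes its speed limit or range.

### The arm

A 7-joint arm with a two-finger parallel gripper is mounted at the origin on the work surface. World frame = base frame: x ahead of the robot, y to its left, z up, the work surface at z = 0. Lengths are in m, angles in rad, forces in N, time in s.
With the tool pointing down it reaches from about 0.4 to 0.85 m from the base axis. Payload 10.4 kg.
Tool frame: the origin (TCP) lies at the centre of the arm's flange, where the gripper is bolted on; the fingertips stand 182 mm ahead of it and the grasp point (between the pads) lies 164 mm ahead of it; z points along the fingers, y is the line along which they close (so a half turn about z gives the same grasp; the last joint's range is limited). The gripper opens to 87 mm and grips with 3 to 60 N. Pads are 19 mm wide; open, the fingers measure 117 mm over their backs; the gripper's body (75 mm by 190 mm) begins 51 mm behind the grasp point.
Start: joints at [1.139, 0.332, -0.065, 1.46, 0.022, 1.35, -0.088], TCP at [0.248, -0.573, 0.405] pointing down, gripper open.
Joint ranges: [-2.6, 2.6], [-0.5, 2.12], [-1.47, 1.34], [0.16, 2.42], [-1.27, 4.41], [0.06, 2.06], [-2.6, 2.6]. Speed limits (rad/s): [2.22, 2.22, 2.79, 2.79, 3.14, 3.14, 3.14].

### API

Orientations are given as a unit quaternion [x, y, z, w].
In Python, from bench import r, eyes, job gives the robot as it stands. The module is installed in compiled form; this text tells all that it offers.
- The arm moves only by the shell command python3 -m inch 'ROWS' [OPENING] [FORCE]. ROWS is JSON, a list of rows, each a list of 6 numbers: the shift along the tool's x, y, z normalised to -1 to 1, where 1 is 4 cm, then the turn, a rotation vector about the tool's x, y, z normalised to -1 to 1, where 1 is 0.12 rad. In form: [[x, y, z, wx, wy, wz], ...]. A call has exactly 5 rows; each row shifts and turns the commanded pose from where the row before left it, along the tool's axes as they then stand; what a row does not reach is not made up. A row lasts 1/12 s, in which the tool goes at most 41.7 mm and 7.16 degrees, less where a joint would pass 70% of its speed; a pose out of reach is approached as far as the arm can. A call with a number of a shift or a turn outside -1 to 1 is refused whole. A call with a gripper value outside its range is refused whole. OPENING is the gripper command: -1 is shut, 1 is fully open, values between are in proportion, set as the call begins (- or left out, the last holds). The fingers move at their own pace and stop on an object; FORCE is the grip in N (left out, the last holds). Time passes only in rows, so rows that do not move let the fingers close, or fill a call up. It gives the time, the measured TCP pose, the force, the opening and the grip force at its end, in the units of the state.
- r.read_state(): the state, without advancing time (a new reading comes with each control period).
- eyes.camera(name): name is "scene" or "top"; returns a dict with "pixels" (400x640x3 uint8, red, green, blue), "fx", "fy", "cx", "cy" (pixels), "extrinsics" (4x4, takes a point from camera to world coordinates). Camera axes: x right, y down, z forward; pixel columns grow to the right and rows downward; lengths in m; the calibration is good to about 2 mm. A picture is of the moment at which its call begins. There is no depth.
- job.close_job(): hands the job in; it is judged then, once.
The state is a dict: "time": time; "joint_positions": joint angles; "joint_vel": joint speeds; "joint_torque": joint torques, N m; "ee_pos": TCP position; "eef_rot": TCP orientation; "ft_force": force on the tool from outside, world axes, zero at the start; "torque": the same for the moment, N m; "width": finger opening in m; "grip_force": force on a finger pad.
Only numpy, scipy, OpenCV 4.12 (cv2) and the standard library are available. Lean on these libraries where they do the work, as an engineer would, in place of code of your own. Each camera call takes 0.05 s, during which the arm holds its last target. There are 200 camera calls.

## Working session

There is one attempt and no reset: what is moved stays moved. The work goes in short steps, Python scripts to look and compute and a shell command to move; the robot and the scene stay as the last step left them, time stands still between calls to the robot, and variables do not carry over. Pictures are saved under pics/ and viewed, at most 10 in all, crops included, and the job is handed in when it is done.

```bash
mkdir -p pics
python3 - <<'E'
from bench import r, eyes
import cv2, numpy as np
for n in ("scene","top"):
    c=eyes.camera(n); cv2.imwrite(f"pics/{n}0.png",c["pixels"][:,:,::-1])
    np.savez(f"{n}.npz",**{k:np.array(v) for k,v in c.items()})
    print(n,c["fx"],c["fy"],c["cx"],c["cy"],np.round(c["extrinsics"],3).tolist())
print(r.read_state())
E
```

```text
scene 422.97311715437763 422.97311715437763 319.32890179033876 214.55016464070474 [[0.861, 0.291, -0.416, 1.024], [0.508, -0.502, 0.7, -0.851], [-0.005, -0.814, -0.58, 0.805], [0.0, 0.0, 0.0, 1.0]]
top 391.7263382166817 391.7263382166817 317.8949867511593 188.60108439261572 [[0.023, -0.995, 0.101, 0.37], [-0.999, -0.025, -0.02, 0.028], [0.022, -0.1, -0.995, 1.332], [0.0, 0.0, 0.0, 1.0]]
{'time': 0.1, 'joint_positions': array([ 1.1393944 ,  0.33285867, -0.0647152 ,  1.46083448,  0.02163253,
        1.34992904, -0.08845836]), 'joint_vel': array([ 5.00159034e-04, -1.66555747e-03, -5.25894054e-04, -2.35402021e-03,
       -7.84478062e-04,  8.32952083e-05, -2.23835097e-05]), 'joint_torque': array([ 2.74567989e-03, -6.24545860e+01,  2.55693588e-02, -3.90715742e+01,
       -6.14525378e-02,  3.66708613e-02,  1.20257009e-04]), 'ee_pos': array([ 0.24841075, -0.57339732,  0.40401309]), 'eef_rot': array([ 9.79174223e-01,  2.03020680e-01, -1.77220928e-04, -6.42439548e-04]), 'ft_force': array([ 0.79713211, -0.7521777 ,  0.30132732]), 'torque': array([-0.01040103,  0.02378953, -0.05674558]), 'grip_force': 0.0, 'width': 0.08696280788724245}
```

View pics/top0.png

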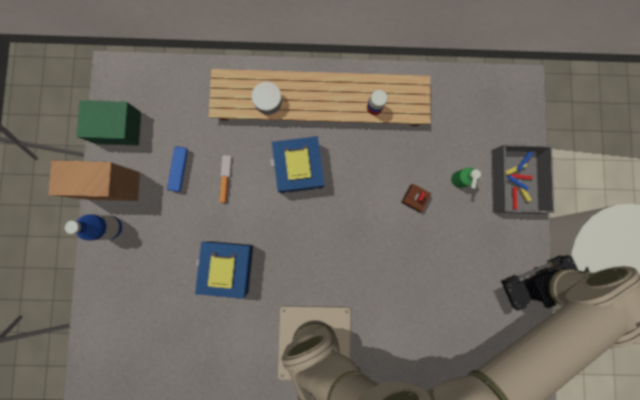

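View pics/scene0.png

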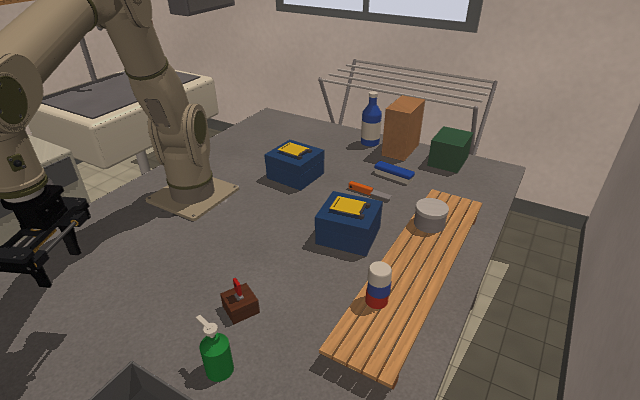

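The top picture shows two lockboxes: A at (298,164) and B at (222,270). World -y runs to the right, so A is farthest right and is the one meant. The only scraper is at (225,180), with its blade pointing up (+x). The brush at (177,169) and the pegs in the tray at (520,180) only resemble what I need. The rack with the red key is at (417,198).

Run:
```python
import cv2, numpy as np
def crop(n,x,y,w,h,s,):
    p=np.load(f"{n}.npz")["pixels"][:,:,::-1]
    im=cv2.resize(np.ascontiguousarray(p[y:y+h,x:x+w]),None,fx=s,fy=s,interpolation=cv2.INTER_CUBIC)
    for X in range((x+9)//10*10,x+w,10):
        cv2.line(im,((X-x)*s+s//2,0),((X-x)*s+s//2,6),(255,255,255),1); cv2.putText(im,str(X),((X-x)*s,16),0,.35,(255,255,255),1)
    for Y in range((y+9)//10*10,y+h,10):
        cv2.line(im,(0,(Y-y)*s+s//2),(6,(Y-y)*s+s//2),(255,255,255),1); cv2.putText(im,str(Y),(8,(Y-y)*s+s//2+4),0,.35,(255,255,255),1)
    return im
a=crop("top",214,132,114,74,7)
b=crop("scene",310,175,100,80,8)
k1=crop("top",398,178,40,40,10); k2=crop("scene",215,275,50,50,8)
cv2.imwrite("pics/a.png",a); cv2.imwrite("pics/k.png",np.hstack([k1,k2])); cv2.imwrite("pics/b.png",b[:600])
```

```text
(no output)
```

View pics/a.png

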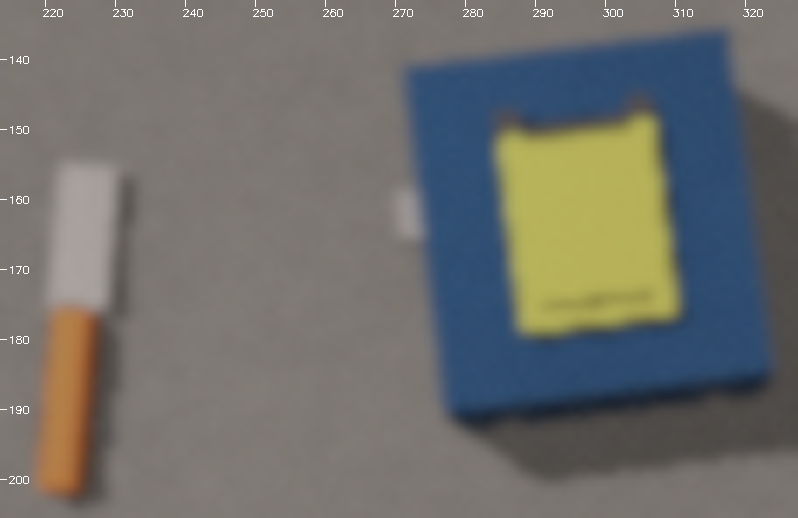

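View pics/k.png

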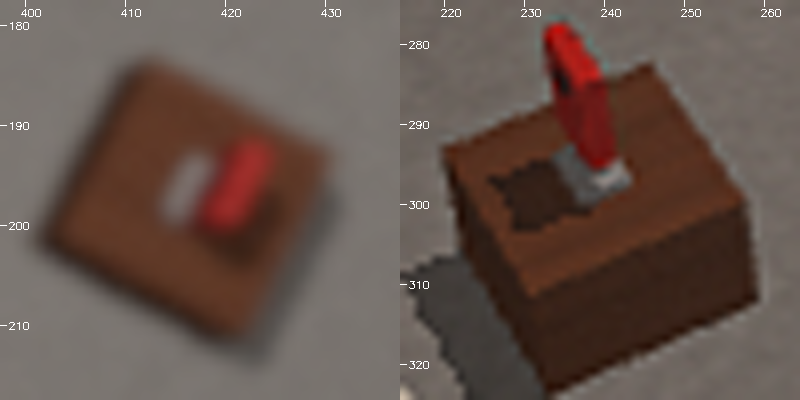

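The crop confirms lockbox A: hinge barrels at the top (crop 505,115 and 640,100), the lip at the bottom, and the bolt at the left (405,215). The key's head centre is at about (421,196) in the top picture. I also need the scene crop of the box.

View pics/b.png

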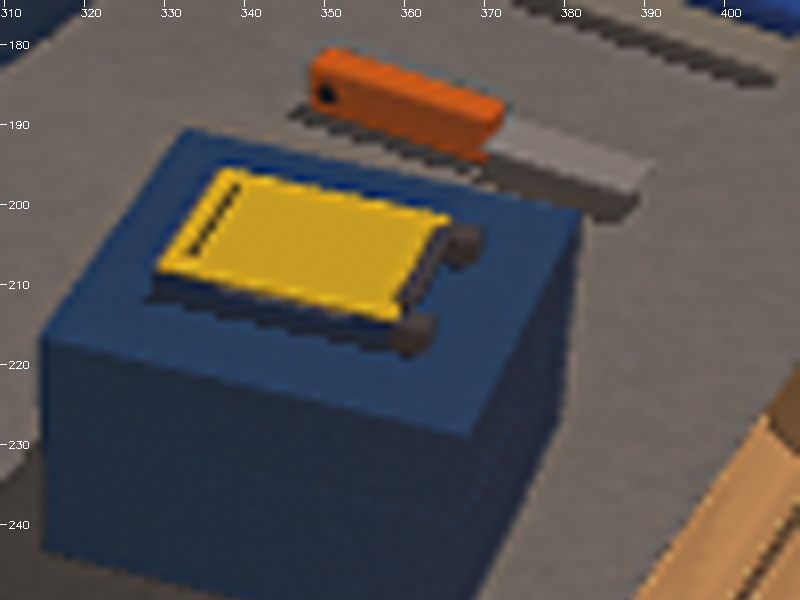

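```bash
cat > h.py <<'E'
import numpy as np, cv2
from scipy.optimize import least_squares
from scipy.spatial.transform import Rotation as R
C={n:dict(np.load(f"{n}.npz")) for n in ("top","scene")}
def proj(n,P):
    c=C[n];E=c["extrinsics"];q=(np.atleast_2d(P)-E[:3,3])@E[:3,:3]
    return np.c_[c["fx"]*q[:,0]/q[:,2]+c["cx"],c["fy"]*q[:,1]/q[:,2]+c["cy"]]
def ray(n,uv,z):
    c=C[n];E=c["extrinsics"];d=E[:3,:3]@[(uv[0]-c["cx"])/c["fx"],(uv[1]-c["cy"])/c["fy"],1]
    return E[:3,3]+d*(z-E[2,3])/d[2]
def body(p,L): # p=x,y,yaw
    L=np.atleast_2d(L);c,s=np.cos(p[2]),np.sin(p[2])
    return np.c_[p[0]+c*L[:,0]-s*L[:,1],p[1]+s*L[:,0]+c*L[:,1],L[:,2]]
def fit(obs,p0): # obs: (cam,local,uv)
    f=lambda p:np.concatenate([(proj(n,body(p,l))-u).ravel() for n,l,u in obs])
    s=least_squares(f,p0,loss="soft_l1");return s.x,np.round(s.fun.reshape(-1,2),1)
E
python3 - <<'E'
from h import *
A=lambda u,v:np.array([(u-3.5)/7+214,(v-3.5)/7+132])
K=lambda u,v:np.array([(u-5)/10+398,(v-5)/10+178])
S=lambda u,v:np.array([(u-404)/8+215,(v-4)/8+275])
def deg(p):return np.round(p[:2],4),np.round(p[2],4)
ob=[("top",(85,75,100),A(407,67)),("top",(85,-75,100),A(727,32)),("top",(-75,75,100),A(446,408)),("top",(-75,-75,100),A(773,375)),
("top",(-45,35,113),A(519,335)),("top",(-45,-35,113),A(681,319))]
ob=[(n,np.array(l)/1e3,u) for n,l,u in ob]
p,e=fit(ob,[.7,.08,.1]);print("box",deg(p),e.tolist())
ob=[("top",(115,14,14),A(59,162)),("top",(115,-14,14),A(117,166)),("top",(-45,10,26),A(37,490)),("top",(-45,-10,26),A(83,494)),("top",(45,10,26),A(50,308)),("top",(45,-10,26),A(98,308))]
ob=[(n,np.array(l)/1e3,u) for n,l,u in ob]
p,e=fit(ob,[.65,.27,0]);print("scraper",deg(p),e.tolist())
T=[(35,35,45),(35,-35,45),(-35,-35,45),(-35,35,45)]
P1=[K(148,57),K(333,152),K(240,338),K(40,240)]
ot=[("top",np.array(l)/1e3,u) for l,u in zip(T,P1)]
p,e=fit(ot,[.6,-.2,0]);print("rack",deg(p),e.tolist())
# scene: right-far(650,62) right(745,200) bottom(532,297) left(442,147)
P2=[S(650,62),S(745,200),S(532,297),S(442,147)]
print("rack proj in scene",proj("scene",body(p,np.array(T)/1e3)).round(1).tolist(),np.round(P2,1).tolist())
for i in range(4):
    os=[("scene",np.array(l)/1e3,u) for l,u in zip(T,P2[i:]+P2[:i])]
    q,e=fit(os,p); 
    if abs(e).max()<3: print("rack scene",deg(q),e.tolist())
print("head top",ray("top",K(237,185),.097), ray("top",K(260,143),.097), ray("top",K(215,226),.097),ray("scene",S(556,28),.097))
E
```

```text
box (array([0.5704, 0.0691]), np.float64(0.1413)) [[-0.3, -0.0], [0.7, -0.2], [-0.4, 0.8], [0.1, 0.1], [0.5, -0.1], [-0.4, -0.4]]
scraper (array([0.4951, 0.318 ]), np.float64(-0.0207)) [[0.1, 0.3], [0.1, 0.1], [0.3, 0.3], [-0.2, 0.0], [0.3, -0.5], [-0.5, -0.3]]
rack (array([ 0.4807, -0.3255]), np.float64(-0.4688)) [[-0.3, -0.3], [-0.1, 0.2], [-0.2, 0.2], [1.0, -0.1]]
rack proj in scene [[258.0, 298.1], [231.1, 310.0], [219.8, 291.8], [245.9, 280.9]] [[245.8, 282.2], [257.6, 299.5], [231.0, 311.6], [219.8, 292.9]]
rack scene (array([ 0.4832, -0.3292]), np.float64(1.0984)) [[0.1, -0.1], [0.3, -0.0], [-0.2, -0.1], [-0.1, 0.2]]
rack scene (array([ 0.4832, -0.3292]), np.float64(-0.4724)) [[0.3, -0.0], [-0.2, -0.1], [-0.1, 0.2], [0.1, -0.1]]
rack scene (array([ 0.4832, -0.3292]), np.float64(-2.0432)) [[-0.2, -0.1], [-0.1, 0.2], [0.1, -0.1], [0.3, -0.0]]
head top [ 0.48027254 -0.32602735  0.097     ] [ 0.49388681 -0.33344315  0.097     ] [ 0.46701799 -0.31895013  0.097     ] [ 0.47278437 -0.32424754  0.097     ]
```

The scene crop shows the box deck corners at (185,130), (582,212), (470,436) and (42,340), and the scraper beyond the box with its blade tip at (655,165). I'll fit the two cameras jointly.

Run:
```python
from h import *
B=lambda u,v:np.array([(u-3.5)/8+310,(v-3.5)/8+175])
D=[(-75,75,100),(85,75,100),(85,-75,100),(-75,-75,100),(-45,35,113),(-45,-35,113)]
U=[(185,130),(582,212),(470,436),(42,340),(225,170),(157,265)]
ob=[("scene",np.array(l)/1e3,B(*u)) for l,u in zip(D,U)]
p,e=fit(ob,[.57,.07,.14]);print("box scene",p.round(4),e.tolist())
D=[(-45,10,26),(-45,-10,26),(45,-10,26),(45,10,26),(115,14,14),(115,-14,14)]
U=[(333,50),(312,70),(490,122),(503,98),(655,166),(637,188)]
ob=[("scene",np.array(l)/1e3,B(*u)) for l,u in zip(D,U)]
p,e=fit(ob,[.5,.318,0]);print("scr scene",p.round(4),e.tolist())
s=np.load("top.npz")
from bench import r
q=r.read_state();Rm=R.from_quat(q["eef_rot"]).as_matrix();print(Rm.round(3).tolist())
```

```text
box scene [0.5748 0.0677 0.1545] [[-0.1, -0.1], [0.3, -0.1], [0.3, 0.3], [-0.4, -0.2], [-0.2, -0.2], [0.1, 0.2]]
scr scene [ 0.4995  0.3151 -0.0083] [[-0.7, -0.4], [-0.7, -0.4], [0.1, -0.1], [1.0, 0.3], [0.8, -0.3], [-0.3, 0.8]]
[[0.918, 0.398, -0.001], [0.398, -0.918, 0.001], [-0.0, -0.001, -1.0]]
```

Both cameras agree within about 4 mm. I'll use the averages:
- lockbox: (0.5725, 0.0685), yaw 0.148
- scraper: (0.4975, 0.3165), yaw -0.015
- rack: (0.482, -0.327), yaw -0.47

Next I move over to the scraper.

```bash
cat > go.py <<'E'
# python3 go.py x y z yaw : grasp-point target -> total units to go, tool axes as they stand
import sys
from h import *
from bench import r
q=r.read_state();M=R.from_quat(q["eef_rot"]);m=M.as_matrix()
g=q["ee_pos"]+.164*m[:,2]
x=[float(v) for v in sys.argv[1:]]
yaw=np.arctan2(m[1,0],m[0,0])
print("t %.2f"%q["time"],"grasp",g.round(4),"yaw %.4f"%yaw,"tilt",np.degrees(np.arccos(-m[2,2])).round(2),"F",np.round(q["ft_force"],1),"w %.4f gf %.1f"%(q["width"],q["grip_force"]))
if len(x)>=4:
    print("shift units",(m.T@(np.array(x[:3])-g)/.04).round(2),"wz units",round(-(x[3]-yaw)/.12,2))
    a=x[3];T=np.array([[np.cos(a),np.sin(a),0],[np.sin(a),-np.cos(a),0],[0,0,-1.]])
    print("rotvec units (tool)",((M.inv()*R.from_matrix(T)).as_rotvec()/.12).round(2))
E
python3 -m inch '[[1,0,0,0,0,0.7],[1,0,0,0,0,0.7],[1,0,0,0,0,0.7],[1,0,0,0,0,0.7],[1,0,0,0,0,0.7]]' 0.0
for i in 1; do
python3 -m inch '[[0,-1,0,0,0,0],[0,-1,0,0,0,0],[0,-1,0,0,0,0],[0,-1,0,0,0,0],[0,-1,0,0,0,0]]'
python3 -m inch '[[0,-1,0,0,0,0],[0,-1,0,0,0,0],[0,-1,0,0,0,0],[0,-1,0,0,0,0],[0,-1,0,0,0,0]]'
python3 -m inch '[[0,-1,0,0,0,0],[0,-1,0,0,0,0],[0,-1,0,0,0,0],[0,-1,0,0,0,0],[0,-1,0,0,0,0]]'
done
python3 go.py 0.5075 0.3165 0.10 -0.015
```

```text
time: 0.52
ee_pos: [0.4432, -0.5249, 0.4047]
eef_rot: [1.0, -0.007, -0.0, -0.0]
ft_force: [-0.8, -1.6, -0.5]
width: 0.0615
grip_force: 0.0
time: 0.93
ee_pos: [0.4433, -0.3242, 0.4041]
eef_rot: [1.0, -0.006, -0.0, -0.0]
ft_force: [1.6, 0.4, 1.2]
width: 0.0441
grip_force: 0.0
time: 1.35
ee_pos: [0.4452, -0.1242, 0.4046]
eef_rot: [1.0, -0.006, -0.0, 0.0]
ft_force: [1.3, 0.4, -0.6]
width: 0.0441
grip_force: 0.0
time: 1.77
ee_pos: [0.4474, 0.0757, 0.4047]
eef_rot: [1.0, -0.006, 0.0, 0.0]
ft_force: [0.4, -0.4, 0.3]
width: 0.0438
grip_force: 0.0
t 1.77 grasp [0.4474 0.0756 0.2407] yaw -0.0114 tilt 0.03 F [ 0.4 -0.4  0.3] w 0.0438 gf 0.0
shift units [ 1.43 -6.04  3.52] wz units 0.03
rotvec units (tool) [ 0.   -0.    0.03]
```

```bash
python3 -m inch '[[0.28,-0.95,0,0,0,0],[0.28,-0.95,0,0,0,0],[0.28,-0.95,0,0,0,0],[0.28,-0.95,0,0,0,0],[0.28,-0.95,0,0,0,0]]' >/dev/null
python3 -m inch '[[0.03,-0.64,0.7,0,0,0.03],[0,-0.64,0.7,0,0,0],[0,0,0.9,0,0,0],[0,0,0.9,0,0,0],[0,0,0.3,0,0,0]]' >/dev/null
python3 go.py 0.5075 0.3165 0.021 -0.015
```

```text
t 2.60 grasp [0.5054 0.313  0.0952] yaw -0.0137 tilt 0.43 F [-0.9 -1.5 -0.2] w 0.0435 gf 0.0
shift units [ 0.06 -0.1   1.85] wz units 0.01
rotvec units (tool) [0.03 0.05 0.01]
```

```bash
python3 -m inch '[[0,0,0.5,0,0,0],[0,0,0.5,0,0,0],[0,0,0.4,0,0,0],[0,0,0.3,0,0,0],[0,0,0,0,0,0]]' >/dev/null
python3 go.py 0.5075 0.3165 0.021 -0.015
```

```text
t 3.02 grasp [0.5074 0.3133 0.031 ] yaw -0.0154 tilt 0.17 F [-1.3 -0.1 -0. ] w 0.0436 gf 0.0
shift units [ 0.   -0.08  0.25] wz units -0.0
rotvec units (tool) [ 0.01  0.02 -0.  ]
```

```bash
python3 -m inch '[[0,-0.08,0.1,0,0,0],[0,0,0.05,0,0,0],[0,0,0,0,0,0],[0,0,0,0,0,0],[0,0,0,0,0,0]]' >/dev/null
python3 go.py 0.5075 0.3165 0.021 -0.015
python3 -m inch '[[0,0,0,0,0,0],[0,0,0,0,0,0],[0,0,0,0,0,0],[0,0,0,0,0,0],[0,0,0,0,0,0]]' -1 40 
python3 go.py 0.5075 0.3165 0.021 -0.015
```

```text
t 3.43 grasp [0.5084 0.3177 0.0274] yaw -0.0148 tilt 0.06 F [-1.   0.4 -0.2] w 0.0437 gf 0.0
shift units [-0.02  0.03  0.16] wz units 0.0
rotvec units (tool) [-0.   -0.01  0.  ]
time: 3.85
ee_pos: [0.5081, 0.3175, 0.1908]
eef_rot: [1.0, -0.007, 0.0, 0.0]
ft_force: [0.5, -0.5, 0.4]
width: 0.0199
grip_force: 39.9
t 3.85 grasp [0.5081 0.3175 0.0268] yaw -0.0148 tilt 0.01 F [ 0.5 -0.5  0.4] w 0.0199 gf 39.9
shift units [-0.02  0.03  0.14] wz units 0.0
rotvec units (tool) [ 0. -0.  0.]
```

```bash
python3 -m inch '[[0,0,-0.5,0,0,0],[0,0,-0.8,0,0,0],[0,0,-0.9,0,0,0],[0,0,-0.9,0,0,0],[0,0,-0.7,0,0,0]]' >/dev/null
python3 -m inch '[[0,0.3,0,0,0,-0.27],[0,0.8,0,0,0,-0.27],[0,0.9,0,0,0,-0.27],[0,0.9,0,0,0,-0.27],[0,0.9,0,0,0,-0.27]]' 
python3 go.py 0.4183 0.0455 0.16 0.148
```

```text
time: 4.68
ee_pos: [0.5169, 0.1645, 0.3427]
eef_rot: [0.997, 0.075, -0.0, 0.0]
ft_force: [1.2, -0.4, 0.0]
width: 0.0195
grip_force: 39.9
t 4.68 grasp [0.5169 0.1645 0.1787] yaw 0.1495 tilt 0.02 F [ 1.2 -0.4  0. ] w 0.0195 gf 39.9
shift units [-2.88  2.57  0.47] wz units 0.01
rotvec units (tool) [0.   0.   0.01]
```

```bash
python3 -m inch '[[-0.6,0.54,0,0,0,0],[-0.6,0.54,0,0,0,0],[-0.6,0.54,0,0,0,0],[-0.6,0.54,0,0,0,0],[-0.48,0.41,0.4,0,0,0]]' >/dev/null
python3 -m inch '[[0,0,0,0,0,0],[0,0,0,0,0,0],[0,0,0,0,0,0],[0,0,0,0,0,0],[0,0,0,0,0,0]]' >/dev/null
python3 go.py 0.4183 0.0455 0.1188 0.148
python3 - <<'E'
from h import *
from bench import eyes
ims=[]
for n,(x,y,w,h,s) in dict(top=(270,130,60,100,5),scene=(290,150,100,100,5)).items():
    p=eyes.camera(n)["pixels"][:,:,::-1]
    ims.append(cv2.resize(np.ascontiguousarray(p[y:y+h,x:x+w]),None,fx=s,fy=s,interpolation=cv2.INTER_CUBIC))
cv2.imwrite("pics/c.png",np.hstack(ims))
E
```

```text
t 5.52 grasp [0.4191 0.0484 0.1631] yaw 0.1487 tilt 0.05 F [ 0.3 -0.1 -1. ] w 0.0194 gf 39.9
shift units [-0.03  0.07  1.11] wz units 0.01
rotvec units (tool) [-0.   -0.01  0.01]
```

View pics/c.png

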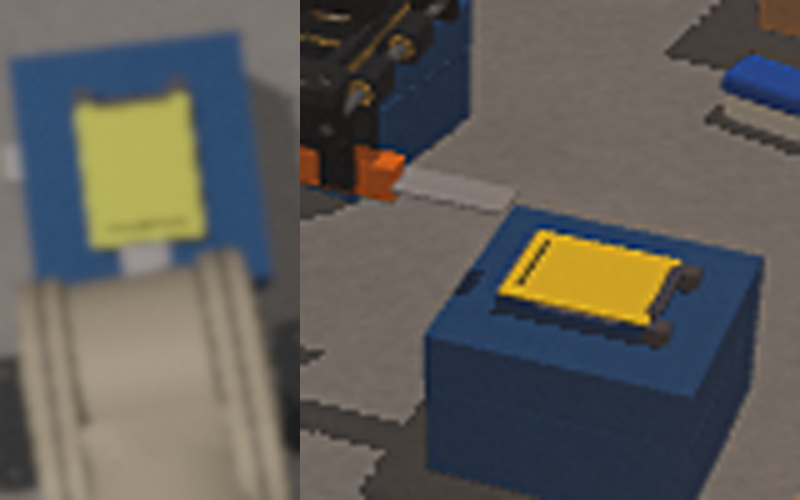

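The scene crop shows the level blade above the front deck, with tip corners at crop (517,188) and (503,212). In the top view the blade ends at the lip, at crop (145,245).

Run:
```python
from h import *
t=[]
for u,v in((517,188),(503,212)):
    t.append(ray("scene",((u-302)/5+290,(v-2)/5+150),.1505))
a=[ray("top",((u-2)/5+270,(v-2)/5+130),.1505) for u,v in((119,247),(170,243))]
for nm,T,box in(("scene",t,(.5748,.0677,.1545)),("top",a,(.5704,.0691,.1413))):
    d=np.mean(T,0)[:2]-box[:2];c,s=np.cos(.148),np.sin(.148)
    print(nm,np.mean(T,0),"local",c*d[0]+s*d[1],-s*d[0]+c*d[1])
```

```text
scene [0.52200853 0.06361603 0.1505    ] local -0.052816580927220115 0.00374531760931536
top [0.51911787 0.06389573 0.1505    ] local -0.0514889355358157 0.0024147015343747432
```

```bash
python3 -m inch '[[0,0.07,0.3,0,0,0],[0,0,0.4,0,0,0],[0,0,0.3,0,0,0],[0,0,0.11,0,0,0],[0,0,0,0,0,0]]' >/dev/null
python3 -m inch '[[0,0,0,0,0,0],[0,0,0,0,0,0],[0,0,0,0,0,0],[0,0,0,0,0,0],[0,0,0,0,0,0]]' >/dev/null
python3 go.py 0.4183 0.0455 0.1188 0.148
```

```text
t 6.45 grasp [0.4191 0.0446 0.1187] yaw 0.1472 tilt 0.05 F [-0.3 -0.7 -0.7] w 0.0193 gf 39.9
shift units [-0.02 -0.02 -0.  ] wz units -0.01
rotvec units (tool) [ 0.   -0.01 -0.01]
```

```bash
python3 -m inch '[[0.12,0,0,0,0,0],[0.18,0,0,0,0,0],[0.18,0,0,0,0,0],[0,0,0,0,0,0],[0,0,0,0,0,0]]'
python3 -m inch '[[0.02,0,-0.25,0,0,0],[0.03,0,-0.22,0,0,0],[0.04,0,-0.2,0,0,0],[0.12,0,-0.26,0,0,0],[0.13,0,-0.26,0,0,0]]'
python3 go.py
python3 - <<'E'
from h import *
from bench import eyes
p=eyes.camera("scene")["pixels"][:,:,::-1]
cv2.imwrite("pics/d.png",cv2.resize(np.ascontiguousarray(p[140:260,280:410]),None,fx=4,fy=4,interpolation=cv2.INTER_CUBIC))
E
```

```text
time: 6.87
ee_pos: [0.4383, 0.0476, 0.2822]
eef_rot: [0.997, 0.074, -0.0, -0.0]
ft_force: [-0.4, -0.3, -0.6]
width: 0.0197
grip_force: 39.9
time: 7.28
ee_pos: [0.4516, 0.0495, 0.3313]
eef_rot: [0.997, 0.073, 0.0, 0.0]
ft_force: [-0.2, 0.6, -2.0]
width: 0.0196
grip_force: 39.9
t 7.28 grasp [0.4517 0.0494 0.1673] yaw 0.1471 tilt 0.05 F [-0.2  0.6 -2. ] w 0.0196 gf 39.9
```

View pics/d.png

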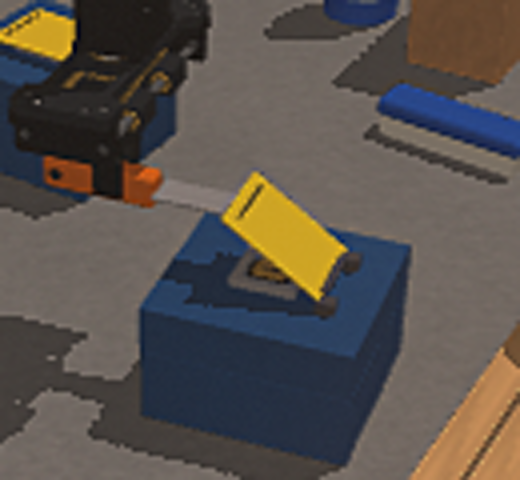

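The cover (crop 285,235) stands at about 35° on the blade, with the lock plate visible beneath it. I'll carry on along the arc.

```bash
python3 -m inch '[[0.2,0,-0.22,0,0,0],[0.2,0,-0.21,0,0,0],[0.25,0,-0.15,0,0,0],[0.25,0,-0.14,0,0,0],[0.28,0,-0.07,0,0,0]]'
python3 -m inch '[[0.29,0,-0.06,0,0,0],[0.2,0,0,0,0,0],[0.19,0,0.01,0,0,0],[0.15,0,0.03,0,0,0],[0.14,0,0.03,0,0,0]]'
python3 -m inch '[[0.1,0,0,0,0,0],[0,0,0,0,0,0],[0,0,0,0,0,0],[0,0,0,0,0,0],[0,0,0,0,0,0]]'
python3 go.py
python3 - <<'E'
from h import *
from bench import eyes
p=eyes.camera("scene")["pixels"][:,:,::-1]
cv2.imwrite("pics/e.png",cv2.resize(np.ascontiguousarray(p[140:260,280:410]),None,fx=4,fy=4,interpolation=cv2.INTER_CUBIC))
E
```

```text
time: 7.75
ee_pos: [0.4988, 0.0564, 0.3628]
eef_rot: [0.997, 0.073, 0.001, 0.0]
ft_force: [-0.6, 0.3, -1.3]
width: 0.0196
grip_force: 39.9
time: 8.17
ee_pos: [0.5369, 0.0621, 0.361]
eef_rot: [0.997, 0.074, 0.0, -0.0]
ft_force: [-0.1, -0.6, -0.6]
width: 0.0198
grip_force: 39.9
time: 8.58
ee_pos: [0.5402, 0.0626, 0.3613]
eef_rot: [0.997, 0.074, 0.0, 0.0]
ft_force: [0.2, -0.5, -0.7]
width: 0.0199
grip_force: 39.9
t 8.58 grasp [0.5402 0.0626 0.1973] yaw 0.1471 tilt 0.02 F [ 0.2 -0.5 -0.7] w 0.0199 gf 39.9
```

View pics/e.png

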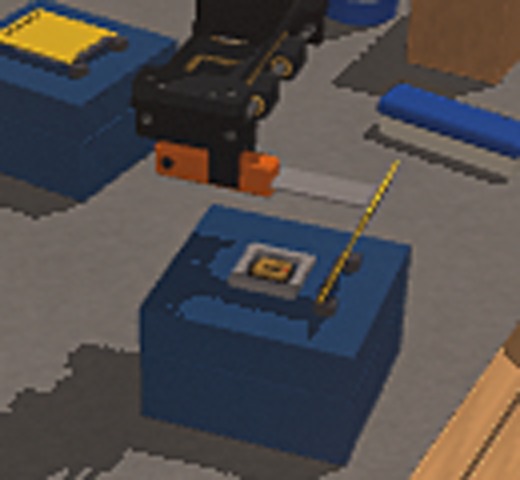

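The cover (crop 360,235) leans past upright, at about 1.88 rad by geometry, and the lock is exposed. Now I retract and put the scraper back.

```bash
python3 -m inch '[[-0.4,0,0,0,0,0],[-0.6,0,0,0,0,0],[-0.6,0,0,0,0,0],[-0.6,0,0,0,0,0],[-0.4,-0.3,0,0,0,0]]' >/dev/null
python3 -m inch '[[0,-0.9,0,0,0,0.2],[0,-0.95,0,0,0,0.3],[0,-0.95,0,0,0,0.3],[0,-0.95,0,0,0,0.3],[0,-0.9,0,0,0,0.25]]' >/dev/null
python3 go.py 0.508 0.3175 0.0275 -0.015
```

```text
t 9.47 grasp [0.4194 0.2462 0.1977] yaw -0.0168 tilt 0.1 F [0.8 0.1 0.5] w 0.0196 gf 39.9
shift units [ 2.18 -1.82  4.26] wz units -0.01
rotvec units (tool) [ 0.   -0.01 -0.01]
```

```bash
python3 -m inch '[[0.55,-0.46,0.5,0,0,0],[0.55,-0.46,0.5,0,0,0],[0.55,-0.45,0.5,0,0,0],[0.53,-0.45,0.5,0,0,0],[0,0,0.6,0,0,0]]' >/dev/null
python3 -m inch '[[0,0,0.6,0,0,0],[0,0,0.4,0,0,0],[0,0,0.3,0,0,0],[0,0,0.1,0,0,0],[0,0,0,0,0,0]]' >/dev/null
python3 go.py 0.508 0.3175 0.0270 -0.015
```

```text
t 10.30 grasp [0.508  0.3156 0.0367] yaw -0.0149 tilt 0.05 F [ 0.  -0.5 -0.4] w 0.0198 gf 39.9
shift units [-0.   -0.05  0.24] wz units 0.0
rotvec units (tool) [0.01 0.01 0.  ]
```

```bash
python3 -m inch '[[0,0,0.1,0,0,0],[0,0,0.1,0,0,0],[0,0,0,0,0,0],[0,0,0,0,0,0],[0,0,0,0,0,0]]' >/dev/null
python3 go.py 0.508 0.3175 0.0268 -0.015
```

```text
t 10.72 grasp [0.5085 0.3159 0.0296] yaw -0.0149 tilt 0.04 F [-0.9  0.4 -1.3] w 0.0195 gf 39.9
shift units [-0.01 -0.04  0.07] wz units 0.0
rotvec units (tool) [-0.   -0.01  0.  ]
```

```bash
python3 -m inch '[[0,0,0.07,0,0,0],[0,0,0.02,0,0,0],[0,0,0,0,0,0],[0,0,0,0,0,0],[0,0,0,0,0,0]]' >/dev/null
python3 go.py
python3 -m inch '[[0,0,0,0,0,0],[0,0,0,0,0,0],[0,0,0,0,0,0],[0,0,0,0,0,0],[0,0,0,0,0,0]]' -0.1 40
python3 -m inch '[[0,0,-0.3,0,0,0],[0,0,-0.7,0,0,0],[0,0,-0.9,0,0,0],[0,0,-0.9,0,0,0],[0,0,-0.9,0,0,0]]' >/dev/null
python3 -m inch '[[0,0,-0.9,0,0,0],[0,0,-0.9,0,0,0],[0,0,-0.9,0,0,0],[0,0.4,0,0,0,0],[0,0.8,0,0,0,0]]' >/dev/null
python3 go.py 0.482 -0.327 0.24 -0.47
```

```text
t 11.13 grasp [0.5087 0.3162 0.0267] yaw -0.0150 tilt 0.07 F [-2.8 -2.3 10.4] w 0.0194 gf 39.9
time: 11.55
ee_pos: [0.5082, 0.3158, 0.1894]
eef_rot: [1.0, -0.007, -0.0, 0.0]
ft_force: [0.4, 0.5, -0.1]
width: 0.0374
grip_force: 0.0
t 12.38 grasp [0.5065 0.272  0.2848] yaw -0.0084 tilt 0.32 F [ 0.6  0.1 -0.2] w 0.0390 gf 0.0
shift units [-0.49 14.98  1.05] wz units 3.85
rotvec units (tool) [-0.04 -0.02  3.85]
```

```bash
python3 -m inch '[[0,1,0,0,0,0],[0,1,0,0,0,0],[0,1,0,0,0,0],[0,1,0,0,0,0],[0,1,0,0,0,0]]' >/dev/null
python3 -m inch '[[-0.1,0.99,0,0,0,0],[-0.1,0.99,0,0,0,0],[-0.1,0.99,0,0,0,0],[-0.1,0.99,0,0,0,0],[-0.1,0.99,0,0,0,0]]' >/dev/null
python3 -m inch '[[0,1,0.1,0,0,0],[0,1,0.2,0,0,0],[0,0.9,0.2,0,0,0],[0,0.8,0.2,0,0,0],[0,0.4,0.2,0,0,0]]' >/dev/null
python3 go.py 0.482 -0.327 0.20 -0.47
python3 - <<'E'
from h import *
from bench import eyes,r
print(r.read_state()["joint_positions"].round(3))
def cr(n,x,y,w,h,s):
    c=eyes.camera(n); np.savez(f"{n}1.npz",**{k:np.array(v) for k,v in c.items()})
    p=c["pixels"][:,:,::-1]
    return cv2.resize(np.ascontiguousarray(p[y:y+h,x:x+w]),None,fx=s,fy=s,interpolation=cv2.INTER_CUBIC)
a=cr("scene",330,192,33,25,12); b=cr("top",284,152,33,25,12)
t=np.load("top1.npz")["pixels"][:,:,::-1]; s=np.load("scene1.npz")["pixels"][:,:,::-1]
k=cv2.resize(np.ascontiguousarray(t[150:200,205:271]),None,fx=6,fy=6); k2=cv2.resize(np.ascontiguousarray(s[170:220,330:396]),None,fx=6,fy=6)
cv2.imwrite("pics/f.png",np.vstack([np.hstack([a,b]),np.hstack([k,k2])[:, :]]))
E
```

```text
t 13.63 grasp [ 0.478  -0.2981  0.2457] yaw -0.0189 tilt 0.07 F [-1.2  0.1 -0.6] w 0.0391 gf 0.0
shift units [0.11 0.72 1.14] wz units 3.76
rotvec units (tool) [ 0.01 -0.    3.76]
[ 0.834  0.222 -0.415  1.604  0.092  1.335 -1.183]
```

View pics/f.png

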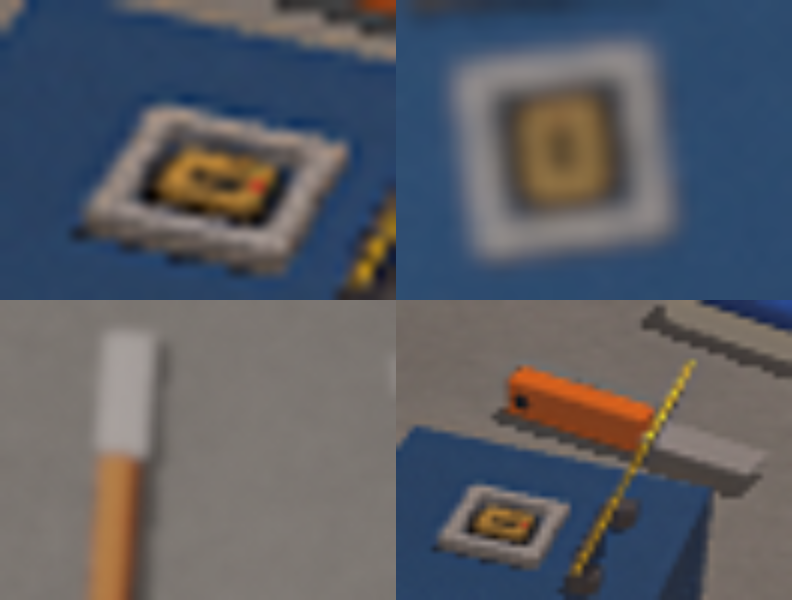

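The picture shows the slot long along box x (top view, crop 564,152; scene, crop 222,182), the scraper flat on the table, and the cover leaning back. For q7 to have room for the clockwise turn, the key must be gripped with the tool yawed half a turn (about 2.67).

```bash
for i in 1; do
python3 -m inch '[[0,0,0,0,0,-0.9],[0,0,0,0,0,-0.9],[0,0,0,0,0,-0.9],[0,0,0,0,0,-0.9],[0,0,0,0,0,-0.9]]' >/dev/null
python3 -m inch '[[0,0,0,0,0,-0.9],[0,0,0,0,0,-0.9],[0,0,0,0,0,-0.9],[0,0,0,0,0,-0.9],[0,0,0,0,0,-0.9]]' >/dev/null
python3 -m inch '[[0,0,0,0,0,-0.9],[0,0,0,0,0,-0.9],[0,0,0,0,0,-0.9],[0,0,0,0,0,-0.9],[0,0,0,0,0,-0.9]]' >/dev/null
python3 -m inch '[[0,0,0,0,0,-0.9],[0,0,0,0,0,-0.9],[0,0,0,0,0,-0.9],[0,0,0,0,0,-0.9],[0,0,0,0,0,-0.9]]' >/dev/null
done
python3 -m inch '[[0,0,0,0,0,-0.9],[0,0,0,0,0,-0.9],[0,0,0,0,0,-0.6],[0,0,0,0,0,0],[0,0,0,0,0,0]]' >/dev/null
python3 go.py 0.482 -0.327 0.12 2.67
python3 - <<'E'
from h import *
from bench import r
print(r.read_state()["joint_positions"].round(3))
def red(n):
    p=C[n]["pixels"].astype(int); m=(p[...,0]>110)&(p[...,1]<60)&(p[...,2]<60)
    x,y,w,h=(405,180,30,30) if n=="top" else (222,270,30,40)
    q=np.argwhere(m[y:y+h,x:x+w])[:,::-1]+[x,y]; return q.astype(float)
# scan model: render silhouette of head box, match mean and second moment
import itertools
hd=np.array(list(itertools.product((-14,14),(-4.5,4.5),(59,97))))/1e3
def cen(n,p):
    m=np.zeros((400*8,640*8),np.uint8);cv2.fillConvexPoly(m,cv2.convexHull(((proj(n,body(p,hd))+.5)*8).round().astype(np.int32)),1)
    M=cv2.moments(m,True);return np.array([M["m10"]/M["m00"],M["m01"]/M["m00"]])/8-.5, M["m00"]/64
for n in("top","scene"):
    q=red(n);c=q.mean(0)
    s=least_squares(lambda p:cen(n,[*p,-.47])[0]-c,[.482,-.327],diff_step=1e-2)
    print(n,c.round(2),len(q),cen(n,[*s.x,-.47])[1],"key",s.x.round(4))
print("lock top",ray("top",(297.6,164.1),.107)," scene",ray("scene",(348.0,206.7),.107))
E
```

```text
t 15.82 grasp [ 0.4798 -0.2924  0.2463] yaw 2.4326 tilt 0.05 F [-0.2 -0.4  0.1] w 0.0391 gf 0.0
shift units [-0.6  -0.62  3.16] wz units -1.98
rotvec units (tool) [ 0.    0.01 -1.98]
[ 1.054  0.259 -0.692  1.595  0.168  1.348  1.203]
top [421.82 195.41] 34 55.34375 key [ 0.4838 -0.3333]
scene [236.36 282.76] 33 115.453125 key [ 0.4735 -0.32  ]
lock top [0.57067506 0.06937225 0.107     ]  scene [0.57573137 0.06647426 0.107     ]
```

```bash
python3 -m inch '[[0,0,0,0,0,-0.5],[0,0,0,0,0,-0.5],[0,0,0,0,0,-0.5],[0,0,0,0,0,-0.48],[0,0,0,0,0,0]]' -0.2 >/dev/null
python3 - <<'E'
from h import *
import itertools
hd=np.array(list(itertools.product((-14,14),(-4.5,4.5),(59,97))))/1e3
def sil(n,p):
    m=np.zeros((400*8,640*8),np.uint8);cv2.fillConvexPoly(m,cv2.convexHull(((proj(n,body(p,hd))+.5)*8).round().astype(np.int32)),1)
    return cv2.resize(m.astype(np.float32),(640,400),interpolation=cv2.INTER_AREA)
for n in("top","scene"):
    p=C[n]["pixels"].astype(float);w=np.clip((p[...,0]-2.2*p[...,1]-10)/40,0,1)
    x,y,a,b=(405,180,30,30) if n=="top" else (222,270,30,40)
    W=np.zeros_like(w);W[y:y+b,x:x+a]=w[y:y+b,x:x+a]
    best=min(((np.abs(sil(n,(X,Y,-.47))-W).sum(),X,Y) for X in np.arange(.472,.492,.001) for Y in np.arange(-.336,-.316,.001)))
    print(n,W.sum(),sil(n,(best[1],best[2],-.47)).sum(),best)
E
python3 go.py 0.482 -0.327 0.12 2.67
```

```text
top 27.959999999999997 53.671875 (np.float64(25.711875000000006), np.float64(0.482), np.float64(-0.333))
scene 80.32499999999999 116.359375 (np.float64(36.183125000000004), np.float64(0.482), np.float64(-0.329))
t 16.23 grasp [ 0.4795 -0.293   0.246 ] yaw 2.6719 tilt 0.02 F [ 0.4  0.9 -0.3] w 0.0346 gf 0.0
shift units [-0.44 -0.73  3.15] wz units 0.02
rotvec units (tool) [0.   0.   0.02]
```

```bash
python3 -m inch '[[-0.22,-0.36,0.6,0,0,0],[-0.22,-0.37,0.6,0,0,0],[0,0,0.6,0,0,0],[0,0,0.3,0,0,0],[0,0,0,0,0,0]]' >/dev/null
python3 -m inch '[[0,0,0,0,0,0],[0,0,0,0,0,0],[0,0,0,0,0,0],[0,0,0,0,0,0],[0,0,0,0,0,0]]' >/dev/null
python3 go.py 0.482 -0.328 0.088 2.67
```

```text
t 17.07 grasp [ 0.482  -0.3279  0.1625] yaw 2.6707 tilt 0.09 F [ 0.6 -0.4  0.6] w 0.0352 gf 0.0
shift units [ 0.   -0.    1.86] wz units 0.01
rotvec units (tool) [-0.    0.01  0.01]
```

```bash
python3 -m inch '[[0,0,0.4,0,0,0],[0,0,0.5,0,0,0],[0,0,0.5,0,0,0],[0,0,0.3,0,0,0],[0,0,0.15,0,0,0]]' >/dev/null
python3 -m inch '[[0,0,0,0,0,0],[0,0,0,0,0,0],[0,0,0,0,0,0],[0,0,0,0,0,0],[0,0,0,0,0,0]]' >/dev/null
python3 go.py 0.482 -0.328 0.088 2.67
python3 -m inch '[[0,0,0,0,0,0],[0,0,0,0,0,0],[0,0,0,0,0,0],[0,0,0,0,0,0],[0,0,0,0,0,0]]' -1 8 >/dev/null
python3 go.py 0.482 -0.328 0.088 2.67
```

```text
t 17.90 grasp [ 0.4821 -0.328   0.0884] yaw 2.6707 tilt 0.08 F [ 0.1  0.2 -0.3] w 0.0348 gf 0.0
shift units [0.   0.   0.01] wz units 0.01
rotvec units (tool) [-0.    0.01  0.01]
t 18.32 grasp [ 0.4816 -0.3278  0.0876] yaw 2.6708 tilt 0.01 F [-0.9 -1.   0.1] w 0.0092 gf 0.9
shift units [-0.01  0.   -0.01] wz units 0.01
rotvec units (tool) [-0.    0.    0.01]
```

```bash
python3 -m inch '[[0,0,0,0,0,0],[0,0,0,0,0,0],[0,0,0,0,0,0],[0,0,0,0,0,0],[0,0,0,0,0,0]]' -1 45 >/dev/null
python3 go.py
python3 -m inch '[[0,0,-0.2,0,0,0],[0,0,-0.5,0,0,0],[0,0,-0.8,0,0,0],[0,0,-0.9,0,0,0],[0,0,-0.9,0,0,0]]' >/dev/null
python3 -m inch '[[0,0,-0.5,0,0,-0.9],[0,0,0,0,0,-0.9],[0,0,0,0,0,-0.9],[0,0,0,0,0,-0.9],[0,0,0,0,0,-0.9]]' >/dev/null
python3 -m inch '[[0,0,0,0,0,-0.6],[0,0,0,0,0,-0.07],[0,0,0,0,0,0],[0,0,0,0,0,0],[0,0,0,0,0,0]]' >/dev/null
python3 go.py 0.5735 0.068 0.24 3.29
```

```text
t 18.73 grasp [ 0.4817 -0.3278  0.0875] yaw 2.6708 tilt 0.0 F [-0.1  0.7 -0.3] w 0.0084 gf 45.0
t 19.98 grasp [ 0.4817 -0.3278  0.2397] yaw -2.9938 tilt 0.01 F [ 0.3 -1.1  0.3] w 0.0081 gf 45.0
shift units [-3.73  9.45 -0.01] wz units -52.36
rotvec units (tool) [-0.  0. -0.]
```

```bash
python3 -m inch '[[-0.34,0.86,0,0,0,0],[-0.34,0.86,0,0,0,0],[-0.34,0.86,0,0,0,0],[-0.34,0.86,0,0,0,0],[-0.34,0.86,0,0,0,0]]' >/dev/null
python3 -m inch '[[-0.34,0.86,0,0,0,0],[-0.34,0.86,0,0,0,0],[-0.34,0.86,0,0,0,0],[-0.34,0.86,0,0,0,0],[-0.34,0.86,0,0,0,0]]' >/dev/null
python3 -m inch '[[-0.33,0.85,0.4,0,0,0],[0,0,0.4,0,0,0],[0,0,0,0,0,0],[0,0,0,0,0,0],[0,0,0,0,0,0]]' >/dev/null
python3 -m inch '[[0,0,0,0,0,0],[0,0,0,0,0,0],[0,0,0,0,0,0],[0,0,0,0,0,0],[0,0,0,0,0,0]]' >/dev/null
python3 go.py 0.5735 0.068 0.2 -2.9932
python3 - <<'E'
from h import *
from bench import eyes
c=eyes.camera("scene"); np.savez("scene2.npz",**{k:np.array(v) for k,v in c.items()})
p=c["pixels"][:,:,::-1]
cv2.imwrite("pics/g.png",cv2.resize(np.ascontiguousarray(p[165:225,320:386]),None,fx=10,fy=10,interpolation=cv2.INTER_CUBIC)[:600])
E
```

```text
t 21.65 grasp [0.5729 0.0679 0.2078] yaw -2.9926 tilt 0.02 F [-0.5  0.8  0.2] w 0.0085 gf 45.0
shift units [-0.01 -0.    0.19] wz units 0.01
rotvec units (tool) [-0.    0.    0.01]
```

View pics/g.png

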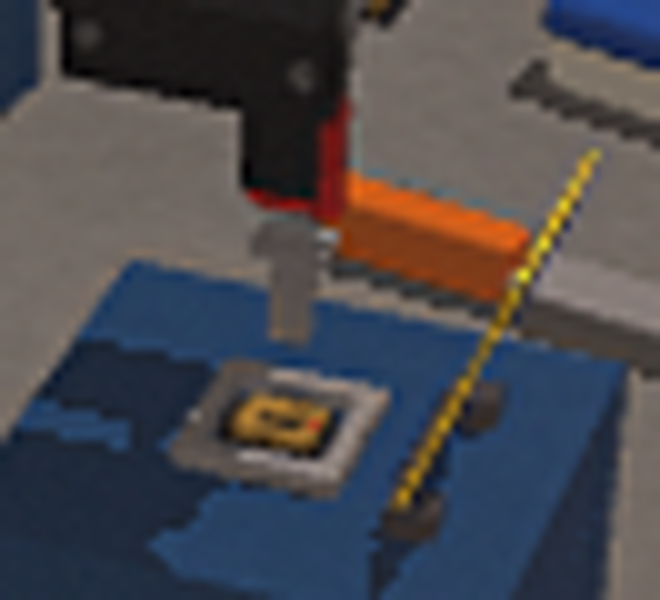

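The key hangs upright with its tip at crop (292,343) above the lock, whose plate corners are at (215,360), (390,385), (330,487) and (165,448). I'll compute the offset in this one camera.

Run:
```python
from h import *
G=lambda u,v:np.array([(u-4.5)/10+320,(v-4.5)/10+165])
F=lambda u,v:np.array([(u-5.5)/12+330,(v-5.5)/12+192])
L=np.array([(-25,25,107),(25,25,107),(25,-25,107),(-25,-25,107)])/1e3
for nm,U in(("g",[G(215,360),G(390,385),G(330,487),G(165,448)]),("f",[F(152,105),F(348,145),F(280,258),F(85,218)])):
    p,e=fit([("scene",l,u) for l,u in zip(L,U)],[.574,.068,.15]);print(nm,p.round(4),e.tolist())
b=(.5729,.0679,.149);zt=.1333
T=lambda p:((p-[320,165])*10+4.5).round(0).astype(int).tolist()
for dx in(-.004,0,.004):
    q=body(b,np.array([(dx-.006,-.0025,zt),(dx+.006,-.0025,zt),(dx+.006,.0025,zt),(dx-.006,-.0025,zt+.03),(dx+.006,-.0025,zt+.03),
      (dx-.011,-.008,zt+.032),(dx+.011,-.008,zt+.032),(dx+.011,.008,zt+.032),(dx-.011,-.008,zt+.036),(dx+.014,-.0045,zt+.046),(dx+.014,.0045,zt+.046),(dx-.014,-.0045,zt+.046),(-.0095,-.0045,zt+.06),(.0095,-.0045,zt+.06)]))
    print(dx,T(proj("scene",q)))
```

```text
g [0.5727 0.0659 0.1753] [[0.4, -0.1], [-0.9, 0.6], [0.2, -0.4], [0.1, 0.1]]
f [0.5743 0.0663 0.1555] [[0.0, 0.2], [-0.2, 0.2], [0.2, -0.1], [-0.0, -0.3]]
-0.004 [[246, 339], [285, 347], [291, 338], [249, 250], [289, 259], [226, 251], [299, 266], [317, 238], [226, 239], [315, 219], [325, 204], [221, 200], [251, 163], [316, 176]]
0 [[259, 341], [298, 350], [304, 341], [262, 253], [302, 261], [239, 253], [313, 269], [331, 241], [240, 241], [329, 222], [339, 207], [235, 203], [251, 163], [316, 176]]
0.004 [[272, 344], [311, 353], [317, 344], [275, 256], [315, 264], [252, 256], [326, 271], [344, 243], [253, 244], [342, 225], [352, 209], [248, 206], [251, 163], [316, 176]]
```

```bash
python3 -m inch '[[0.045,0.015,0.2,0,0,0],[0,0,0.2,0,0,0],[0,0,0.1,0,0,0],[0,0,0,0,0,0],[0,0,0,0,0,0]]' >/dev/null
python3 -m inch '[[0,0,0,0,0,0],[0,0,0,0,0,0],[0,0,0,0,0,0],[0,0,0,0,0,0],[0,0,0,0,0,0]]' >/dev/null
python3 go.py 0.5712 0.067 0.1765 -2.993
python3 -m inch '[[0,0,0.06,0,0,0],[0,0,0.06,0,0,0],[0,0,0.06,0,0,0],[0,0,0,0,0,0],[0,0,0,0,0,0]]' >/dev/null
python3 go.py 0.5712 0.067 0.1765 -2.993
```

```text
t 22.53 grasp [0.5711 0.0685 0.1877] yaw -2.9920 tilt 0.02 F [0.2 0.4 0.1] w 0.0086 gf 45.0
shift units [ 0.   -0.04  0.28] wz units 0.01
rotvec units (tool) [-0.    0.    0.01]
t 22.95 grasp [0.5709 0.0685 0.1801] yaw -2.9919 tilt 0.02 F [0.2 0.  0.1] w 0.0087 gf 45.0
shift units [-0.   -0.04  0.09] wz units 0.01
rotvec units (tool) [ 0.   -0.    0.01]
```

```bash
python3 -m inch '[[0,-0.02,0.03,0,0,0],[0,0,0.03,0,0,0],[0,0,0.03,0,0,0],[0,0,0,0,0,0],[0,0,0,0,0,0]]' >/dev/null
python3 go.py 0.5712 0.067 0.1750 -2.993
python3 -m inch '[[0,0,0.05,0,0,0],[0,0,0.05,0,0,0],[0,0,0,0,0,0],[0,0,0,0,0,0],[0,0,0,0,0,0]]' >/dev/null
python3 go.py 0.5712 0.067 0.1750 -2.993
```

```text
t 23.37 grasp [0.5711 0.0678 0.1767] yaw -2.9920 tilt 0.01 F [-0.   0.1  0.4] w 0.0088 gf 45.0
shift units [-0.   -0.02  0.04] wz units 0.01
rotvec units (tool) [-0.   -0.    0.01]
t 23.78 grasp [0.5711 0.0678 0.1727] yaw -2.9920 tilt 0.01 F [ 0.8  0.4 -0.5] w 0.0085 gf 45.0
shift units [-0.   -0.02 -0.06] wz units 0.01
rotvec units (tool) [-0.   -0.    0.01]
```

```bash
python3 -m inch '[[0,0,0.08,0,0,0.1],[0,0,0.08,0,0,-0.1],[0,0,0.04,0,0,-0.1],[0,0,0.04,0,0,0.1],[0,0,0,0,0,0]]' >/dev/null
python3 go.py
python3 -m inch '[[0,0,0.08,0,0,0.2],[0,0,0.08,0,0,-0.2],[0,0,0.04,0,0,-0.2],[0,0,0.04,0,0,0.2],[0,0,0,0,0,0]]' >/dev/null
python3 go.py 0.5712 0.067 0.1495 -2.993
```

```text
t 24.20 grasp [0.5717 0.0673 0.1633] yaw -2.9933 tilt 0.08 F [ 2.2 -1.1  0.9] w 0.0089 gf 45.0
t 24.62 grasp [0.5715 0.0679 0.1535] yaw -2.9934 tilt 0.06 F [ 1.9  0.1 -1.5] w 0.0087 gf 45.0
shift units [ 0.01 -0.02  0.1 ] wz units -0.0
rotvec units (tool) [ 0.    0.01 -0.  ]
```

```bash
python3 -m inch '[[0,0,0.05,0,0,0.2],[0,0,0.05,0,0,-0.2],[0,0,0.03,0,0,-0.2],[0,0,0,0,0,0.2],[0,0,0,0,0,0]]' >/dev/null
python3 go.py
python3 -m inch '[[0,0,0.05,0,0,0],[0,0,0.05,0,0,0],[0,0,0,0,0,0],[0,0,0,0,0,0],[0,0,0,0,0,0]]' >/dev/null
python3 go.py 0.5712 0.067 0.1495 -2.993
```

```text
t 25.03 grasp [0.5715 0.068  0.1493] yaw -2.9938 tilt 0.07 F [-1.1 -0.5 10.5] w 0.0086 gf 45.0
t 25.45 grasp [0.5721 0.0683 0.1488] yaw -2.9927 tilt 0.21 F [-13.8  -4.6  45. ] w 0.0087 gf 45.0
shift units [ 0.03 -0.03 -0.02] wz units 0.0
rotvec units (tool) [-0.02  0.02  0.  ]
```

```bash
cat >> go.py <<'E'
print("F tool",(m.T@q["ft_force"]).round(1),"T tool",(m.T@q["torque"]).round(2),"q7 %.2f"%q["joint_positions"][6])
E
python3 -m inch '[[0,0,-0.05,0,0,0],[0,0,-0.02,0,0,0],[0,0,0,0,0,0],[0,0,0,0,0,0],[0,0,0,0,0,0]]' - 60 >/dev/null
python3 go.py
python3 -m inch '[[0,0.005,0,0,0,0.8],[0,0.005,0,0,0,0.8],[0,0.005,0,0,0,0.8],[0,0.005,0,0,0,0.8],[0,0,0,0,0,0]]' >/dev/null
python3 go.py
```

```text
t 25.87 grasp [0.5719 0.0681 0.1491] yaw -2.9927 tilt 0.13 F [-3.5 -1.5 19.4] w 0.0084 gf 60.0
F tool [  3.7  -1.  -19.4] T tool [ 0.21  0.88 -0.03] q7 1.25
t 26.28 grasp [0.572  0.0685 0.1491] yaw 2.9001 tilt 0.15 F [-3.9 -2.5 18.6] w 0.0088 gf 60.0
F tool [  3.1  -3.4 -18.6] T tool [ 0.69  0.48 -0.04] q7 0.88
```

```bash
python3 -m inch '[[0,0.003,0,0,0,0.8],[0,0.003,0,0,0,0.8],[0,0.003,0,0,0,0.8],[0,0.003,0,0,0,0.8],[0,0,0,0,0,0]]' >/dev/null
python3 go.py
python3 -m inch '[[0,0.003,0,0,0,0.8],[0,0.003,0,0,0,0.8],[0,0.003,0,0,0,0.8],[0,0.003,0,0,0,0.8],[0,0,0,0,0,0]]' >/dev/null
python3 go.py
```

```text
t 26.70 grasp [0.5721 0.0688 0.1491] yaw 2.5160 tilt 0.16 F [-2.9 -2.1 18.4] w 0.0084 gf 60.0
F tool [  1.   -3.4 -18.4] T tool [ 0.97  0.14 -0.1 ] q7 0.52
t 27.12 grasp [0.5725 0.0691 0.1491] yaw 2.1320 tilt 0.16 F [-3.6 -3.4 18.1] w 0.0087 gf 60.0
F tool [ -1.   -4.8 -18.1] T tool [ 1.04 -0.28 -0.11] q7 0.16
```

```bash
python3 -m inch '[[0,-0.01,0,0,0,0.8],[0,-0.01,0,0,0,0.8],[0,0,0,0,0,0.8],[0,0,0,0,0,0.8],[0,0,0,0,0,0.8]]' >/dev/null
python3 go.py
python3 -m inch '[[0,0,0,0,0,0.6],[0,0,0,0,0,0.4],[0,0,0,0,0,0],[0,0,0,0,0,0],[0,0,0,0,0,0]]' >/dev/null
python3 go.py
```

```text
t 27.53 grasp [0.5724 0.0691 0.1491] yaw 1.6538 tilt 0.24 F [ 2.1 -1.5 14.1] w 0.0085 gf 60.0
F tool [ -1.7   2.  -14. ] T tool [-0.32 -0.46 -0.11] q7 -0.29
t 27.95 grasp [0.5724 0.0692 0.1491] yaw 1.5386 tilt 0.24 F [ 1.1 -0.8 15. ] w 0.0082 gf 60.0
F tool [ -0.8   1.2 -14.9] T tool [-0.3  -0.46 -0.17] q7 -0.40
```

```bash
python3 -m inch '[[0,0,0,0,0,0.3],[0,0,0,0,0,0.3],[0,0,0,0,0,0],[0,0,0,0,0,0],[0,0,0,0,0,0]]' >/dev/null
python3 go.py
python3 - <<'E'
from h import *
from bench import eyes
a=eyes.camera("scene")["pixels"][:,:,::-1]
A=cv2.resize(np.ascontiguousarray(a[150:225,300:400]),None,fx=5,fy=5,interpolation=cv2.INTER_CUBIC)
cv2.imwrite("pics/h.png",A)
E
```

```text
t 28.37 grasp [0.5725 0.0692 0.1491] yaw 1.4672 tilt 0.25 F [ 1.3 -1.6 15.1] w 0.0082 gf 60.0
F tool [ -1.5   1.5 -15.1] T tool [-0.31 -0.4  -0.42] q7 -0.47
```

View pics/h.png

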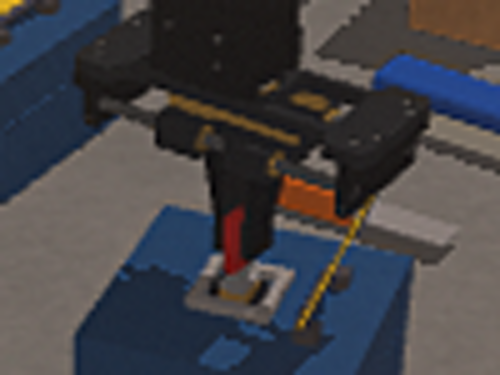

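The picture shows the collar seated on the lock (crop 240,290), the key turned, the cover still leaning back (335,265) and the scraper on the table. The moment jumped to 0.42 N m, so the plug is at its stop. Handing in.

```bash
python3 -c "
from bench import job
print(job.close_job())"
```

```text
the job is handed in; nothing more can be done
None
```

I handed the job in at 28.4 s with the cover levered past upright, the scraper flat on the table, and the key seated and held turned against its stop; no verdict came back, and I viewed 11 pictures, one over the limit of 10.

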